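Bolt the gate of the valve fixture

TASK

Lock the gate of the valve fixture: press the long spring catch fully down with one fingertip and, keeping it down the whole way, push the upright lug of the bolt with the other fingertip until the bolt is fully home through the hole in the gate. Then take the fingers away so that the catch springs back up and locks the bolt. Only press and push, pick nothing up, and leave the valve body and the things lying around where they are.

Things in the scene. Friction and masses are not known exactly. Their poses are not given: they have to be found in the camera images.
- fixture: Fixed fixture, grey base plate 320 x 124 x 6 mm. Origin on the worktop; x along the bolt to the gate, y left, z up; plate x -120 to 200 mm. At x=85 a steel drop gate (78 mm high) with a hole; behind it a pen with a valve body (top at 112 mm). Bolt bar at y=+28 mm in two yokes (x=-63 and 54, tops 44 mm high); catch pad parallel to it at y=-28 mm; 32 mm gap between pad and lug, free above 44 mm.
- bolt (a joint): Bolt travel, m: 0 = drawn back (start), 0.048 = fully home through the gate, at a hard stop. It slides along the fixture's +x with 2 to 3 N of friction. Its underside is toothed at 12 mm pitch: unless the catch is down, the catch's tooth stops it at the start, at home and every 12 mm between.
- lug (a point): Point on the rear face (turned to the fixture's -x: the one to push) of the bolt's lug, an upright steel plate 24 mm wide (y), 12 mm thick (x), top 89 mm above the worktop. The point is on the lug's centre line, 76 mm above the worktop, at fixture x=-56, y=+28 mm when the bolt is drawn back; it moves with the bolt. Above 44 mm nothing stands behind the lug.
- catch (a joint): How far the spring catch is pressed, m: 0 = up (locked), 0.010 = fully down on its hard stop. The spring takes about 4 N to start and 7.5 N fully down; the bolt is free when it is pressed more than about 0.0055. Let go, it springs up by itself when the bolt is home or drawn back.
- pad (a point): Centre of the flat top of the catch pad, a dark steel strip 125 mm long (fixture x -110 to +15 mm) and 24 mm wide, 64 mm above the worktop when up, 54 mm when fully down. It moves straight down, wherever along it one presses, and a fingertip can slide along it.
- pen_valve: Loose cast valve body with an orange ring, 72 x 89 x 106 mm, standing in the pen behind the gate; origin at the centre of its foot. Leave it alone.
- tub: Loose flat grease tub with a screw lid, 66 mm across, 42 mm high, right of the fixture; origin at the centre of its underside. Leave it alone.
- ring: Loose orange ring, 70 mm across, 12 mm high, left of the fixture; origin at the middle of its underside. Leave it alone.
- screw: Loose hexagon-head screw, 35 mm long, 15 mm wide, 13 mm high, left of the fixture; origin at the middle of its underside. Leave it alone.

How it is judged (in metres and radians):
On the way, in this order (a step that is already met when the one before it is completed fails the run):
1. the catch is pressed down while the bolt is still drawn back (value of joint catch above 0.005 m and value of joint bolt below 0.006 m), for 0.1 s.
2. the bolt is home while a finger still holds the catch down (value of joint catch above 0.004 m and value of joint bolt above 0.045 m and contact force between the fingers and catch above 0.5 N), for 0.1 s.
At the end, for the whole second after the job is handed in: the bolt is home (at least 45 of its 48 mm), the catch has sprung back up (within 3 mm), and the valve body and the three loose things are within 20 mm of where they were (value of joint bolt above 0.045 m and value of joint catch below 0.003 m and distance of each of pen_valve, tub, ring, screw from where it was at the start of the episode below 0.02 m); the robot touches nothing.
It fails at once if the catch is let up while the bolt is part-way (value of joint bolt between 0.008 and 0.04 m and value of joint catch below 0.003 m).
It fails at once if the valve body or one of the loose things is moved or lifted (distance of any of pen_valve, tub, ring, screw from where it was at the start of the episode above 0.02 m).
It also fails if it takes over 32 s, if anything falls off the work surface, if the arm or the gripper's body presses on something with over 40 N, if the wrist force passes 120 N, or if a joint passes its speed limit or range.

ROBOT

A 7-joint arm with a two-finger parallel gripper is mounted at the origin on a cart in front of the work surface, level with it; the furniture and walls round the work are solid. World frame = base frame: x ahead of the robot, y to its left, z up, the work surface at z = 0. Lengths are in mm, angles in degrees, forces in N, time in s.
With the tool pointing down it reaches from about 425 to 875 mm from the base axis. Payload 4.7 kg.
Tool frame: the origin (TCP) lies at the centre of the arm's flange, where the gripper is bolted on; the fingertips stand 182 mm ahead of it and the grasp point (between the pads) lies 164 mm ahead of it; z points along the fingers, y is the direction in which the jaws open and shut (so a half turn about z gives the same grasp; the last joint's range is limited). The gripper opens to 87 mm and grips with 3 to 60 N. Pads are 19 mm wide; open, the fingers measure 117 mm over their backs; the gripper's body (75 mm by 190 mm) begins 51 mm behind the grasp point.
Start: joints at [-73.447, 18.392, -4.016, 83.108, 1.295, 78.541, -3.26], TCP at [176.396, 625.613, 404.787] pointing down, gripper open.
Joint ranges: [-163.93, 163.93], [-17.29, 119.83], [-79.2, 71.16], [3.27, 140.29], [-89.18, 269.18], [5.43, 117.66], [-154.24, 154.24]. Speed limits (degrees/s): [147.25, 147.25, 180, 180, 180, 180, 180].

INTERFACE

Orientations are given as [roll, pitch, yaw] about the fixed x, y, z axes, in that order (R = Rz(yaw) Ry(pitch) Rx(roll)).
In Python, from rig import r gives the robot as it stands.
- The arm moves only by the shell command python3 -m crank 'ROWS'. ROWS is JSON, a list of rows, each an object with "slide": the shift along the tool's x, y, z in units of 60 mm (1.0 is 60 mm), a list of three; "angular": the turn, a rotation vector about the tool's x, y, z in units of 6 degrees (1.0 is 6 degrees), a list of three; "hand": the finger opening in mm, from 0 to 87. A call has 1 to 20 rows; each row shifts and turns the commanded pose from where the row before left it, along the tool's axes as they then stand; what a row does not reach is not made up. A row lasts 1/8 s, in which the tool goes at most 62.5 mm and 10.7 degrees, less where a joint would pass 70% of its speed; a pose out of reach is approached as far as the arm can. A call is refused whole if a number of a shift passes 1 or a number of a turn 1, either way. A call with a gripper value outside its range is refused whole. The fingers move at their own pace and stop on an object; the grip force is fixed at half the most. Time passes only in rows, so rows that do not move let the fingers close. It gives the time, the measured TCP pose, the force and the opening at its end, in the units of the state.
- r.get_state(): the state, without advancing time (a new reading comes with each control period).
- r.snapshot(name): name is "scene" or "side" or "wrist"; returns a dict with "pixels" (400x640x3 uint8, red, green, blue), "range_z" (400x640 float32, mm along the optical axis (not along the pixel's ray), 0 where there is no reading), "camera_matrix" (3x3 intrinsics, pixels), "world_from_camera" (4x4, takes a point from camera to world coordinates); the wrist camera has in their place "tool_from_camera" (4x4, takes a point from camera to tool coordinates, whose origin is the TCP and whose axes are the flange's). Camera axes: x right, y up, looking along -z (the intrinsics and any distortion apply to the point x, -y, -z); pixel columns grow to the right and rows downward; lengths in mm; the calibration is good to about 2 mm. A picture is of the moment at which its call begins: read the wrist's pose just before it.
- r.hand_in(): hands the job in, once; it reports no verdict.
The state is a dict: "t": time; "q": joint angles; "qd": joint speeds; "joint_efforts": joint torques, N m; "ee_pos": TCP position; "eef_rot": TCP orientation; "force": force on the tool from outside, world axes, zero at the start; "moment": the same for the moment, N m; "gripper_width": finger opening in mm.
Only numpy, scipy, OpenCV 4.12 (cv2) and the standard library are available. Lean on these libraries where they do the work, as an engineer would, in place of code of your own. Each camera call takes 0.05 s, during which the arm holds its last target.

## Working session

There is one attempt and no reset: what is moved stays moved. The work goes in short steps, Python scripts to look and compute and a shell command to move; the robot and the scene stay as the last step left them, time stands still between calls to the robot, and variables do not carry over. Pictures are saved under pics/ and viewed, and the job is handed in when it is done.

```bash
ls; mkdir -p pics; cat > h.py <<'E'
import numpy as np,cv2
from rig import r
def shot(n,f):
    s=r.snapshot(n); cv2.imwrite('pics/'+f+'.png',s['pixels'][:,:,::-1]); np.savez('pics/'+f+'.npz',**{k:v for k,v in s.items()}); return s
E
python3 - <<'E'
from h import *
print(r.get_state())
for n in('scene','side'):
    s=shot(n,n+'0'); print(n,s['camera_matrix'],s['world_from_camera'].round(3), s.keys())
E
```

```text
pics
{'t': 0.0, 'q': array([-73.44710154,  18.43839408,  -4.01509821,  83.17418808,
         1.29686675,  78.54117349,  -3.25902859]), 'qd': array([-0.01682768,  0.02140621,  0.01680172, -0.00074891, -0.03985058,
       -0.01181859, -0.10143618]), 'joint_efforts': array([-1.57211758e-06, -4.91280127e+01, -4.03657313e-01, -3.12535536e+01,
       -6.36885781e-02,  4.37744055e-02,  1.92657567e-04]), 'ee_pos': array([176.36771679, 625.40187862, 403.67494151]), 'eef_rot': array([-1.79891589e+02,  7.71836978e-03,  1.64257775e+02]), 'force': array([ 0.53475706,  0.27104976, -0.20770344]), 'moment': array([-0.04467952, -0.0068266 ,  0.01853345]), 'gripper_width': 86.89733570265997}
scene [[514.97154011   0.         318.7217931 ]
 [  0.         514.97154011 200.41460366]
 [  0.           0.           1.        ]] [[-9.16000e-01  2.74000e-01 -2.92000e-01  3.44162e+02]
 [-4.00000e-01 -6.63000e-01  6.32000e-01  2.98981e+02]
 [-2.00000e-02  6.96000e-01  7.18000e-01  7.04175e+02]
 [ 0.00000e+00  0.00000e+00  0.00000e+00  1.00000e+00]] dict_keys(['pixels', 'range_z', 'camera_matrix', 'world_from_camera'])
side [[439.76270862   0.         322.58266371]
 [  0.         439.76270862 199.97650331]
 [  0.           0.           1.        ]] [[ 8.42000e-01  2.28000e-01 -4.89000e-01  1.81333e+02]
 [-5.39000e-01  3.38000e-01 -7.71000e-01 -8.99396e+02]
 [-1.00000e-02  9.13000e-01  4.08000e-01  4.19100e+02]
 [ 0.00000e+00  0.00000e+00  0.00000e+00  1.00000e+00]] dict_keys(['pixels', 'range_z', 'camera_matrix', 'world_from_camera'])
```

View pics/scene0.png

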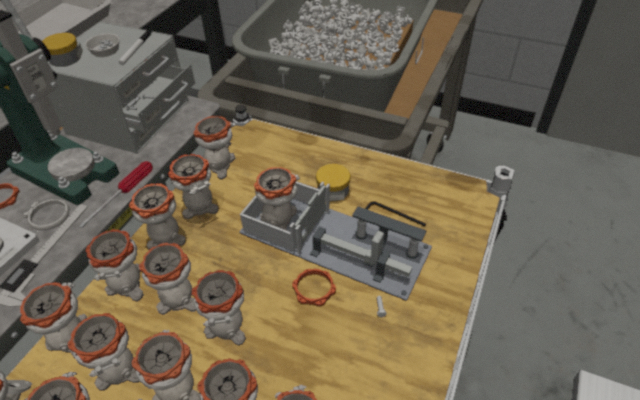

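View pics/side0.png

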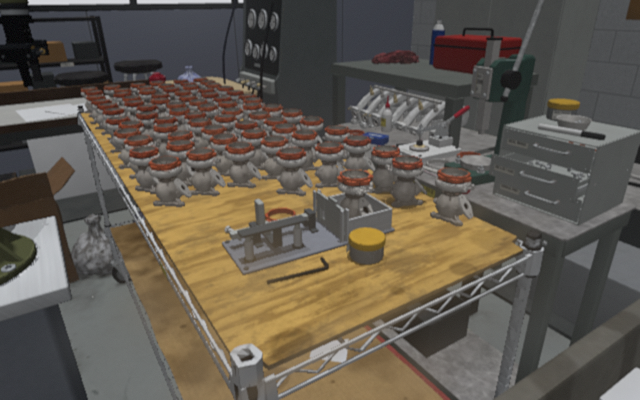

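```bash
python3 - <<'E'
from h import *
im=cv2.imread('pics/scene0.png')[160:320,220:450]
cv2.imwrite('pics/c1.png',cv2.resize(im,None,fx=3.4,fy=3.4,interpolation=cv2.INTER_CUBIC))
im=cv2.imread('pics/side0.png')[160:300,210:410]
cv2.imwrite('pics/c2.png',cv2.resize(im,None,fx=4,fy=4,interpolation=cv2.INTER_CUBIC))
E
```

```text
(no output)
```

View pics/c1.png

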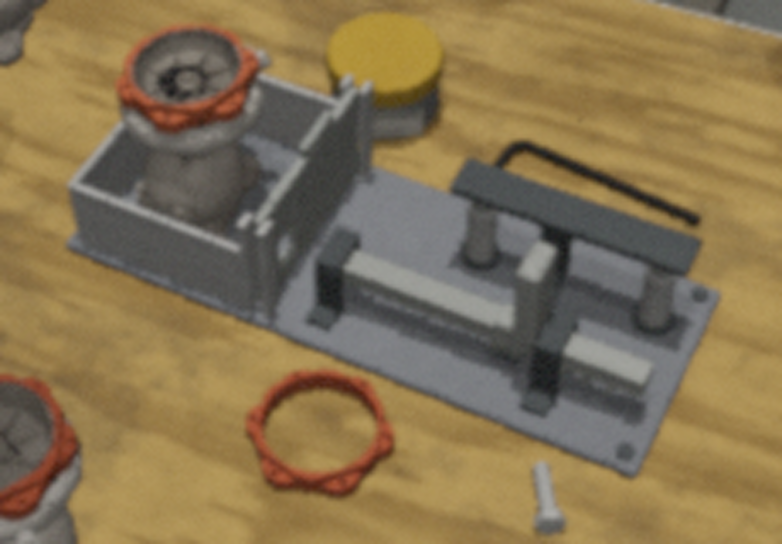

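View pics/c2.png

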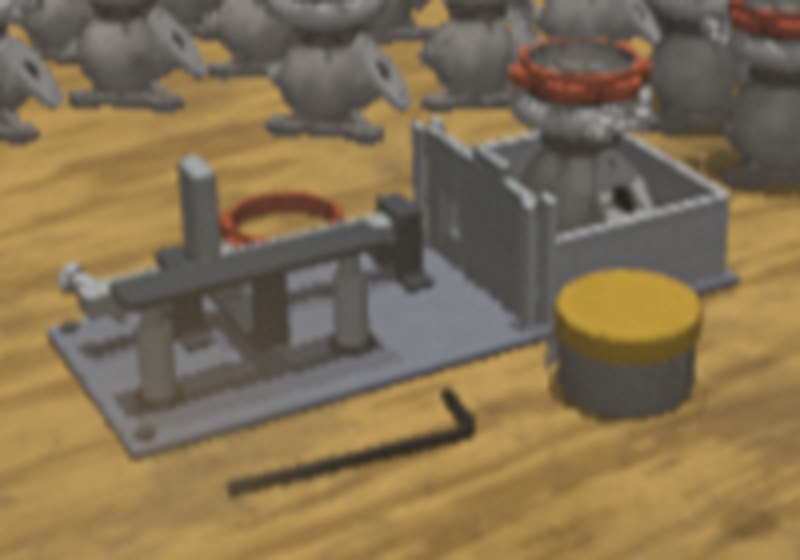

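```bash
python3 - <<'E'
from h import *
from scipy.optimize import least_squares
def pt(f,u,v,z):
    s=np.load('pics/'+f+'.npz');K=s['camera_matrix'];T=s['world_from_camera']
    d=T[:3,:3]@np.array([(u-K[0,2])/K[0,0],-(v-K[1,2])/K[1,1],-1]);o=T[:3,3]
    return (o+d*(z-o[2])/d[2])[:2]
sc=lambda a,b:(220+(a+.5)/3.4-.5,160+(b+.5)/3.4-.5)
sd=lambda a,b:(210+(a+.5)/4-.5,160+(b+.5)/4-.5)
L=[('scene0',sc(632,474),3,-120,62),('scene0',sc(718,290),6,-120,-62),('scene0',sc(70,245),3,200,62),
('scene0',sc(700,240),64,-110,-40),('scene0',sc(472,160),64,15,-40),('scene0',sc(452,186),64,15,-16),
('side0',sd(135,455),3,-120,-62),('side0',sd(48,336),6,-120,62),('side0',sd(738,280),3,200,-62),
('side0',sd(112,288),64,-110,-16),('side0',sd(122,304),64,-110,-40)]
W=np.array([pt(f,*p,z) for f,p,z,_,_ in L]);F=np.array([l[3:] for l in L],float)
def tr(p,F): c,s=np.cos(p[2]),np.sin(p[2]);return F@np.array([[c,s],[-s,c]])+p[:2]
fs=lambda p:(tr(p,F)-W).ravel()
p=least_squares(fs,[300,600,0.4],loss='soft_l1',f_scale=3).x
print(p[:2],np.degrees(p[2]));print(np.c_[W,fs(p).reshape(-1,2)].round(1))
np.save('pose.npy',p)
print('lug',tr(p,np.array([[-56.,28]])),'pad',tr(p,np.array([[-47.5,-28]])))
for n in('scene0','side0'):
    s=np.load('pics/'+n+'.npz');K=s['camera_matrix'];T=s['world_from_camera'];Ti=np.linalg.inv(T)
    im=cv2.resize(s['pixels'][:,:,::-1],None,fx=4,fy=4,interpolation=cv2.INTER_CUBIC)
    for x,y,z in[(-56,16,89),(-56,40,89),(-44,40,89),(-44,16,89),(-110,-40,64),(-110,-16,64),(15,-40,64),(15,-16,64),(-120,62,6),(-120,-62,6),(200,62,6),(200,-62,6)]:
        w=np.r_[tr(p,np.array([[x,y]],float))[0],z,1];c=Ti@w
        u=K[0,2]+K[0,0]*c[0]/-c[2];v=K[1,2]-K[1,1]*c[1]/-c[2]
        cv2.circle(im,(int(4*u+2),int(4*v+2)),3,(0,0,255),-1)
    im=im[660:1240,900:1700] if n=='scene0' else im[640:1200,840:1640]
    cv2.imwrite('pics/ov_'+n+'.png',im)
E
```

```text
[ 526.0159736 -240.6294112] -1083.7250793743267
[[ 4.139e+02 -1.711e+02 -3.600e+00  1.000e-01]
 [ 4.056e+02 -2.920e+02 -3.300e+00 -2.700e+00]
 [ 7.286e+02 -1.930e+02  1.000e+00  1.200e+00]
 [ 4.164e+02 -2.697e+02 -2.800e+00 -3.700e+00]
 [ 5.359e+02 -2.774e+02  2.500e+00 -4.100e+00]
 [ 5.388e+02 -2.570e+02  1.200e+00 -6.000e-01]
 [ 4.042e+02 -2.942e+02 -2.000e+00 -5.000e-01]
 [ 4.085e+02 -1.819e+02  1.800e+00  1.090e+01]
 [ 7.206e+02 -3.157e+02  1.000e+00  2.000e-01]
 [ 4.146e+02 -2.584e+02  7.000e-01  8.900e+00]
 [ 4.125e+02 -2.741e+02  1.200e+00  7.000e-01]]
lug [[ 471.95342117 -209.05029747]] pad [[ 476.797193   -265.48422233]]
```

View pics/ov_scene0.png

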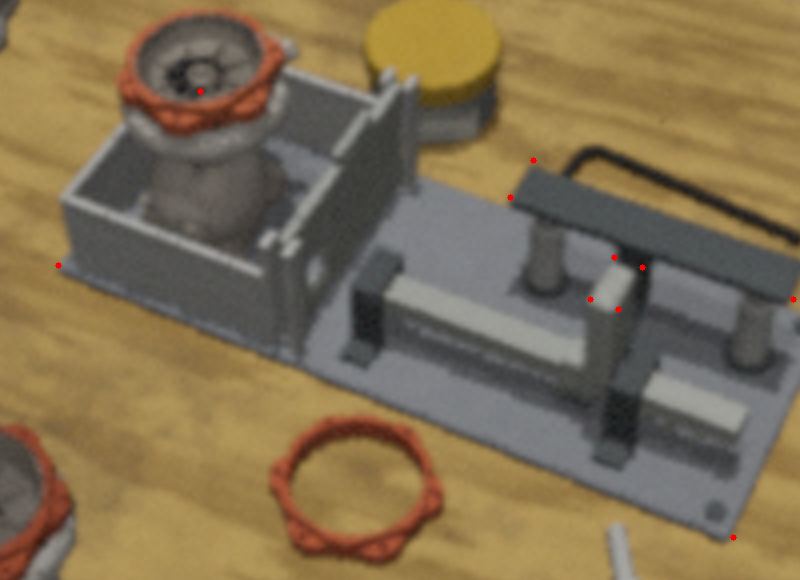

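View pics/ov_side0.png

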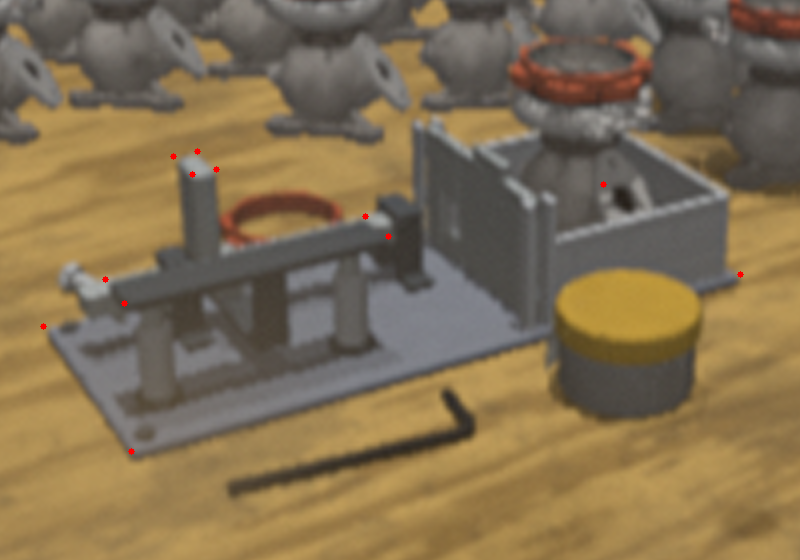

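```bash
python3 -m crank '[{"slide":[-0.62,-0.55,0],"angular":[0,0,0],"hand":87},{"slide":[-0.62,-0.55,0],"angular":[0,0,0],"hand":87},{"slide":[-0.62,-0.55,0],"angular":[0,0,0],"hand":87},{"slide":[-0.62,-0.55,0],"angular":[0,0,0],"hand":87},{"slide":[-0.62,-0.55,0],"angular":[0,0,0],"hand":87},{"slide":[-0.62,-0.55,0],"angular":[0,0,0],"hand":87},{"slide":[-0.62,-0.55,0],"angular":[0,0,0],"hand":87},{"slide":[-0.62,-0.55,0],"angular":[0,0,0],"hand":87},{"slide":[-0.62,-0.55,0],"angular":[0,0,0],"hand":87}]'
```

```text
t: 1.23
ee_pos: [418.6, 247.3, 404.5]
eef_rot: [-180.0, -0.0, 164.3]
force: [1.2, 0.5, 0.0]
gripper_width: 87.0
```

```bash
python3 -m crank '[{"slide":[-0.31,-0.85,0],"angular":[0,0,0],"hand":60},{"slide":[-0.31,-0.85,0],"angular":[0,0,-0.5],"hand":42},{"slide":[-0.31,-0.85,0],"angular":[0,0,-0.5],"hand":42},{"slide":[-0.31,-0.85,0],"angular":[0,0,-0.5],"hand":42},{"slide":[-0.31,-0.85,0],"angular":[0,0,-0.5],"hand":42},{"slide":[-0.31,-0.85,0],"angular":[0,0,0],"hand":42},{"slide":[-0.31,-0.85,0],"angular":[0,0,0],"hand":42},{"slide":[-0.31,-0.85,0],"angular":[0,0,0],"hand":42},{"slide":[0,0,0],"angular":[0,0,0],"hand":42},{"slide":[0,0,0],"angular":[0,0,0],"hand":42}]'
python3 - <<'E'
from h import *
st=r.get_state();print(st['q'],st['ee_pos'],st['eef_rot'])
s=shot('wrist','w1');print(s['camera_matrix'],s['tool_from_camera'].round(3))
np.save('w1_pose.npy',np.r_[st['ee_pos'],st['eef_rot']])
shot('scene','scene1')
E
```

```text
t: 2.48
ee_pos: [500.8, -175.2, 404.2]
eef_rot: [180.0, -0.1, 176.3]
force: [-0.8, 0.4, -0.2]
gripper_width: 42.1
[-27.25555488   3.92686642  46.0715947  101.50724473  -2.93229364
  75.85839815 105.72547661] [ 500.84447982 -175.17368108  404.22833969] [ 1.79965059e+02 -6.75251298e-02  1.76256067e+02]
[[322.91950322   0.         318.21791558]
 [  0.         322.91950322 197.9360402 ]
 [  0.           0.           1.        ]] [[-0.0000e+00  9.6000e-01  2.7800e-01  7.7247e+01]
 [ 1.0000e+00  0.0000e+00  1.0000e-03  2.1700e-01]
 [ 1.0000e-03  2.7800e-01 -9.6000e-01  1.9868e+01]
 [ 0.0000e+00  0.0000e+00  0.0000e+00  1.0000e+00]]
```

View pics/w1.png

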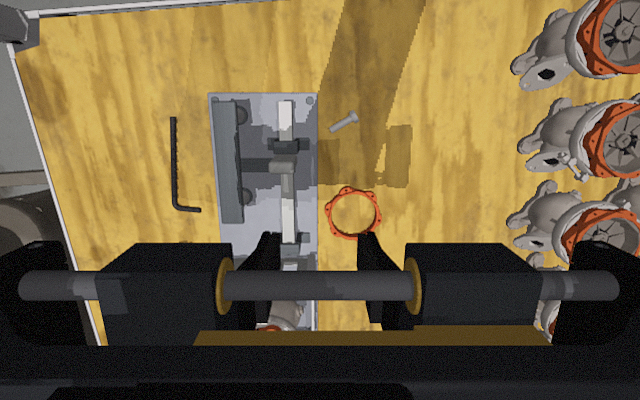

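View pics/scene1.png

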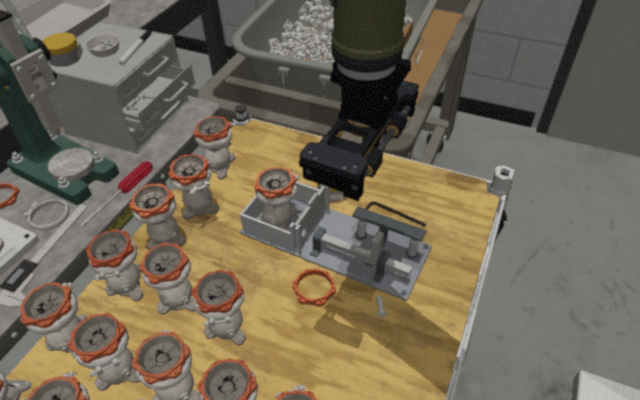

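```bash
python3 - <<'E'
from h import *
im=cv2.imread('pics/w1.png')[80:240,195:335]
cv2.imwrite('pics/c3.png',cv2.resize(im,None,fx=3.75,fy=3.75,interpolation=cv2.INTER_CUBIC))
E
```

```text
(no output)
```

View pics/c3.png

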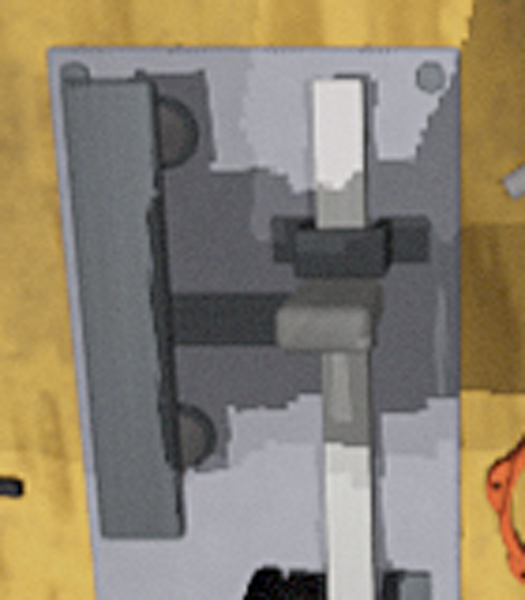

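```bash
cat > fit.py <<'E'
from h import *
from scipy.optimize import least_squares
from scipy.spatial.transform import Rotation as Ro
def tr(p,F): c,s=np.cos(p[2]),np.sin(p[2]);return np.asarray(F,float)@np.array([[c,s],[-s,c]])+p[:2]
def fit(name,pose,L,x0,y0,k):
    s=np.load('pics/'+name+'.npz');K=s['camera_matrix'];T=np.eye(4)
    T[:3,:3]=Ro.from_euler('xyz',pose[3:],degrees=True).as_matrix();T[:3,3]=pose[:3];T=T@s['tool_from_camera']
    W=[]
    for a,b,z,_,_ in L:
        u,v=x0+(a+.5)/k-.5,y0+(b+.5)/k-.5
        d=T[:3,:3]@np.array([(u-K[0,2])/K[0,0],-(v-K[1,2])/K[1,1],-1]);W.append((T[:3,3]+d*(z-T[2,3])/d[2])[:2])
    W=np.array(W);F=np.array([l[3:] for l in L],float)
    f=lambda p:(tr(p,F)-W).ravel()
    p=least_squares(f,[526,-240,-.065],loss='soft_l1',f_scale=2).x
    print(p[:2],np.degrees(p[2]));print(np.c_[W,f(p).reshape(-1,2)].round(1));np.save('pose.npy',p);return p
E
python3 - <<'E'
from fit import *
L=[(50,48,6,-120,-62),(461,48,6,-120,62),(64,80,64,-110,-40),(153,82,64,-110,-16),(103,537,64,15,-40),(181,537,64,15,-16),(278,306,89,-56,16),(372,306,89,-56,40),(278,347,89,-44,16),(370,349,89,-44,40)]
p=fit('w1',np.load('w1_pose.npy'),L,195,80,3.75)
for x in(-72,-20):print(x,tr(p,[[x,0]]))
E
```

```text
[ 525.28067492 -239.12896646] -3.8999414393763456
[[ 4.025e+02 -2.917e+02 -1.200e+00 -1.100e+00]
 [ 4.106e+02 -1.698e+02 -8.000e-01  7.000e-01]
 [ 4.137e+02 -2.708e+02 -9.000e-01 -8.000e-01]
 [ 4.156e+02 -2.483e+02 -1.200e+00  7.000e-01]
 [ 5.367e+02 -2.792e+02  8.000e-01 -9.000e-01]
 [ 5.381e+02 -2.572e+02  1.000e+00  1.100e+00]
 [ 4.707e+02 -2.187e+02 -2.000e-01 -6.000e-01]
 [ 4.722e+02 -1.957e+02 -1.000e-01  3.000e-01]
 [ 4.809e+02 -2.199e+02  1.600e+00 -3.000e-01]
 [ 4.829e+02 -1.971e+02  1.200e+00  9.000e-01]]
-72 [[ 453.44740184 -234.23193895]]
-20 [[ 505.32698796 -237.76868104]]
```

```bash
python3 -m crank '[{"slide":[0.41,-0.515,0],"angular":[0,0,0.03],"hand":41},{"slide":[0.41,-0.515,0],"angular":[0,0,0],"hand":41},{"slide":[0,0,0.75],"angular":[0,0,0],"hand":41},{"slide":[0,0,0.75],"angular":[0,0,0],"hand":41},{"slide":[0,0,0.7],"angular":[0,0,0],"hand":41},{"slide":[0,0,0],"angular":[0,0,0],"hand":41},{"slide":[0,0,0],"angular":[0,0,0],"hand":41}]'
python3 - <<'E'
from h import *
st=r.get_state();print(st['t'],st['ee_pos'],st['eef_rot'],st['force'])
np.save('w2_pose.npy',np.r_[st['ee_pos'],st['eef_rot']])
shot('wrist','w2')
s=shot('scene','scene2');cv2.imwrite('pics/c4.png',cv2.resize(s['pixels'][140:300,270:470,::-1],None,fx=3.75,fy=3.75,interpolation=cv2.INTER_CUBIC))
s=shot('side','side2');cv2.imwrite('pics/c5.png',cv2.resize(s['pixels'][140:290,200:400,::-1],None,fx=4,fy=4,interpolation=cv2.INTER_CUBIC))
E
```

```text
t: 3.45
ee_pos: [448.5, -233.8, 274.2]
eef_rot: [-180.0, 0.1, 176.2]
force: [0.4, -0.1, 0.8]
gripper_width: 40.8
3.45 [ 448.52049112 -233.81442242  274.2177412 ] [-1.79999036e+02  1.15095595e-01  1.76150003e+02] [ 0.39841811 -0.09577683  0.8309375 ]
```

View pics/w2.png

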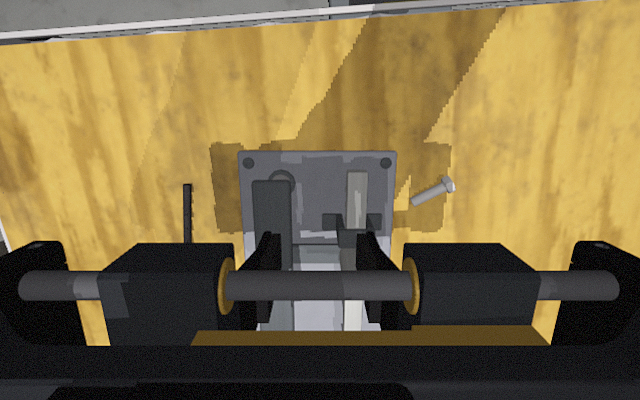

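View pics/c4.png

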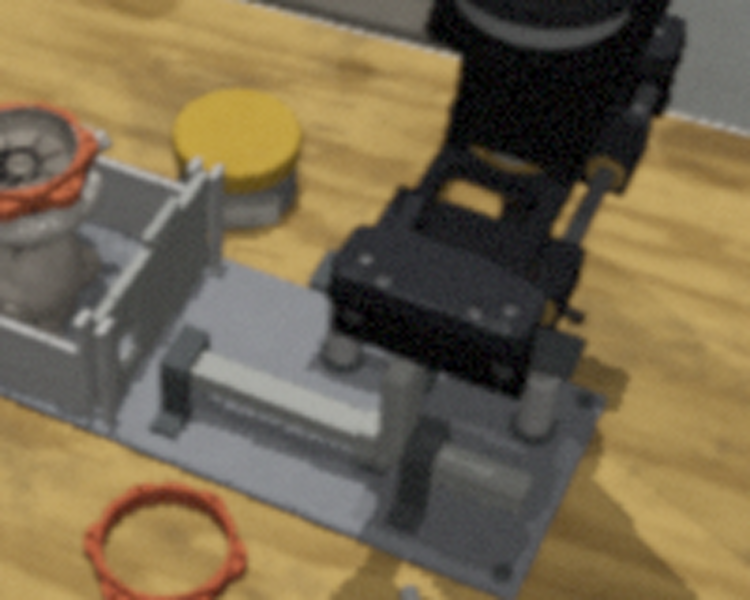

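View pics/c5.png

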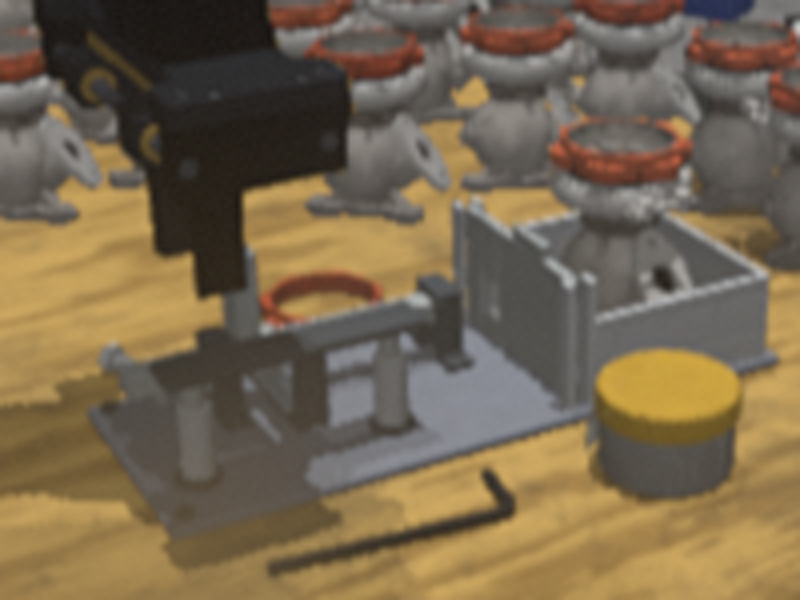

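```bash
python3 -m crank '[{"slide":[0,0,0.2],"angular":[0,0,0],"hand":41},{"slide":[0,0,0.15],"angular":[0,0,0],"hand":41},{"slide":[0,0,0],"angular":[0,0,0],"hand":41},{"slide":[0,0,0],"angular":[0,0,0],"hand":41}]'
python3 -m crank '[{"slide":[0,0,0.1],"angular":[0,0,0],"hand":41},{"slide":[0,0,0.05],"angular":[0,0,0],"hand":41},{"slide":[0,0,0],"angular":[0,0,0],"hand":41}]'
```

```text
t: 4.1
ee_pos: [447.7, -234.2, 251.6]
eef_rot: [-180.0, -0.0, 176.1]
force: [-0.1, -0.7, 0.0]
gripper_width: 41.2
t: 4.47
ee_pos: [448.1, -234.3, 243.1]
eef_rot: [-180.0, 0.1, 176.1]
force: [-0.1, -0.5, 4.8]
gripper_width: 41.0
```

Contact at about 246 (4.8 N), as expected. Continuing down.

```bash
python3 -m crank '[{"slide":[0,0,0.06],"angular":[0,0,0],"hand":41},{"slide":[0,0,0.06],"angular":[0,0,0],"hand":41},{"slide":[0,0,0],"angular":[0,0,0],"hand":41}]'
python3 - <<'E'
from h import *
print(r.get_state()['force'],r.get_state()['ee_pos'])
E
```

```text
t: 4.85
ee_pos: [448.1, -234.5, 236.5]
eef_rot: [180.0, 0.1, 176.1]
force: [-0.9, 0.7, 8.0]
gripper_width: 41.0
[-0.8756735   0.72187286  7.98300801] [ 448.12824497 -234.4839647   236.45236537]
```

```bash
python3 -m crank '[{"slide":[0,0,0.03],"angular":[0,0,0],"hand":41},{"slide":[0,0,0.01],"angular":[0,0,0],"hand":41},{"slide":[0,0,0],"angular":[0,0,0],"hand":41}]'
python3 - <<'E'
from h import *
print(r.get_state()['force'],r.get_state()['ee_pos'])
s=shot('side','side3');cv2.imwrite('pics/c6.png',cv2.resize(s['pixels'][140:290,200:400,::-1],None,fx=4,fy=4,interpolation=cv2.INTER_CUBIC))
E
```

```text
t: 5.22
ee_pos: [448.2, -235.0, 235.9]
eef_rot: [179.9, 0.0, 176.0]
force: [-8.0, 4.2, 27.2]
gripper_width: 41.3
[-7.96790364  4.16019109 27.16862095] [ 448.18385429 -234.98743638  235.94280896]
```

View pics/c6.png

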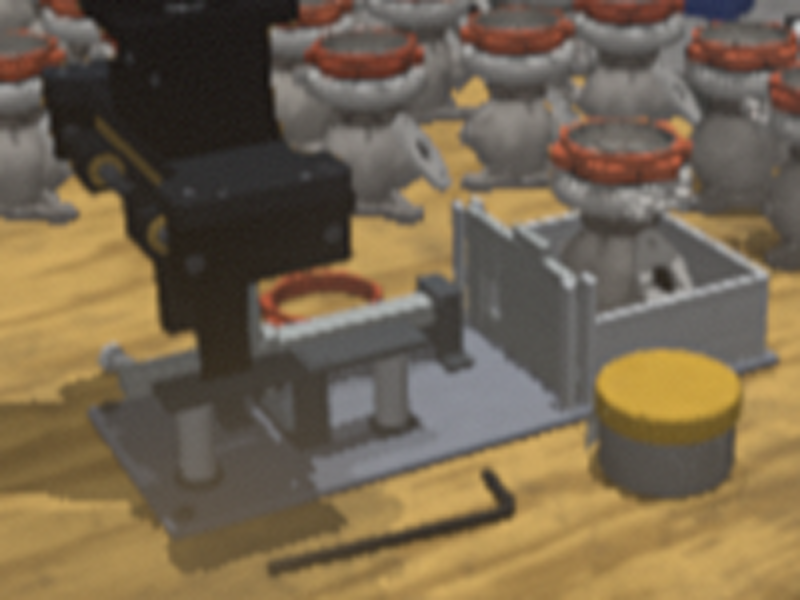

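```bash
python3 -m crank '[{"slide":[0,0,-0.025],"angular":[0,0,0],"hand":41},{"slide":[-0.06,0,0],"angular":[0,0,0],"hand":41},{"slide":[-0.06,0,0],"angular":[0,0,0],"hand":41},{"slide":[0,0,0],"angular":[0,0,0],"hand":41}]'
```

```text
t: 5.78
ee_pos: [451.0, -235.8, 236.0]
eef_rot: [179.7, -0.7, 175.9]
force: [-21.9, 5.7, 36.1]
gripper_width: 41.0
```

```bash
python3 -m crank '[{"slide":[0,0,-0.03],"angular":[0,0,0],"hand":41},{"slide":[0,0,0],"angular":[0,0,0],"hand":41}]'
python3 - <<'E'
from h import *
st=r.get_state();print(st['force'],st['moment'],st['ee_pos'],st['eef_rot'])
s=shot('scene','scene4');cv2.imwrite('pics/c7.png',cv2.resize(s['pixels'][140:300,270:470,::-1],None,fx=3.75,fy=3.75,interpolation=cv2.INTER_CUBIC))
s=shot('side','side4');cv2.imwrite('pics/c8.png',cv2.resize(s['pixels'][140:290,200:400,::-1],None,fx=4,fy=4,interpolation=cv2.INTER_CUBIC))
E
```

```text
t: 6.02
ee_pos: [453.7, -235.3, 236.7]
eef_rot: [180.0, -0.2, 176.0]
force: [-4.7, -0.1, 7.1]
gripper_width: 40.8
[-4.6708436  -0.06911891  7.12181691] [-0.22234102  1.07232733 -0.11437194] [ 453.65611476 -235.33236617  236.70161037] [ 1.79967839e+02 -1.51243588e-01  1.76001935e+02]
```

View pics/c7.png

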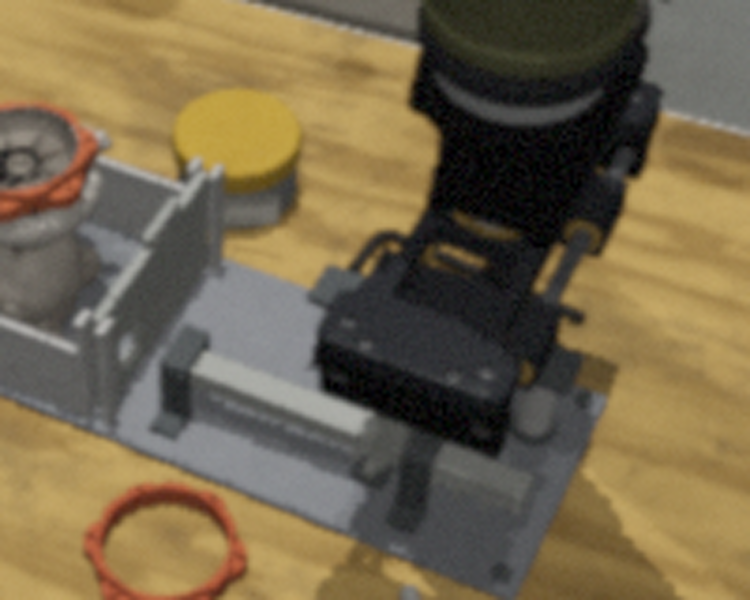

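View pics/c8.png

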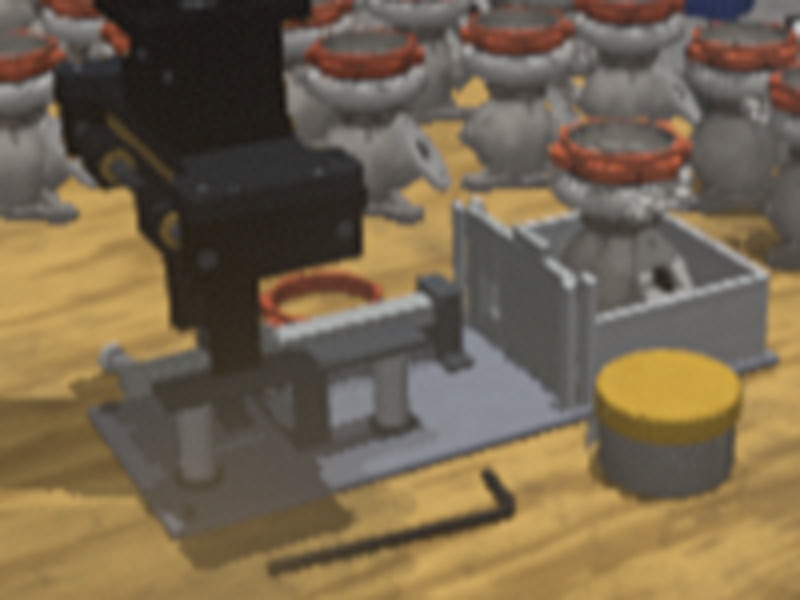

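```bash
python3 -m crank '[{"slide":[-0.07,0,0],"angular":[0,0,0],"hand":41},{"slide":[-0.07,0,0],"angular":[0,0,0],"hand":41},{"slide":[0,0,0],"angular":[0,0,0],"hand":41}]'
```

```text
t: 6.5
ee_pos: [461.6, -236.0, 236.5]
eef_rot: [180.0, -0.3, 176.0]
force: [-7.6, 0.7, 10.7]
gripper_width: 41.0
```

```bash
python3 -m crank '[{"slide":[-0.07,0,0],"angular":[0,0,0],"hand":41},{"slide":[-0.07,0,0],"angular":[0,0,0],"hand":41},{"slide":[-0.07,0,0],"angular":[0,0,0],"hand":41}]'
python3 - <<'E'
from h import *
s=shot('side','side5');cv2.imwrite('pics/c9.png',cv2.resize(s['pixels'][140:290,200:400,::-1],None,fx=4,fy=4,interpolation=cv2.INTER_CUBIC))
s=shot('scene','scene5');cv2.imwrite('pics/c10.png',cv2.resize(s['pixels'][140:300,270:470,::-1],None,fx=3.75,fy=3.75,interpolation=cv2.INTER_CUBIC))
st=r.get_state();print(st['force'],st['ee_pos'],st['eef_rot'])
E
```

```text
t: 6.88
ee_pos: [472.8, -237.0, 236.5]
eef_rot: [179.9, -0.5, 176.0]
force: [-13.2, 1.5, 17.1]
gripper_width: 41.3
[-10.04159993   1.76675548  14.80340408] [ 473.28860491 -236.97268902  236.48193208] [179.91104929  -0.45755936 175.98473398]
```

View pics/c9.png

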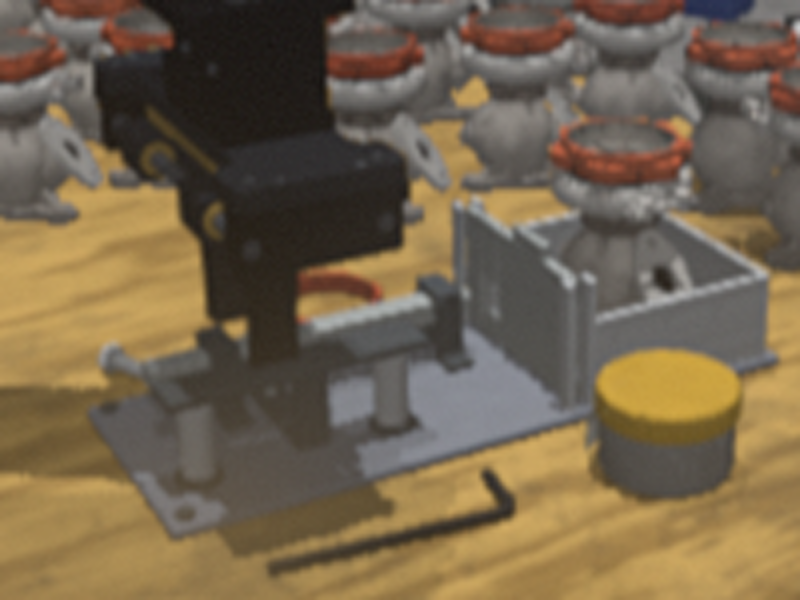

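View pics/c10.png

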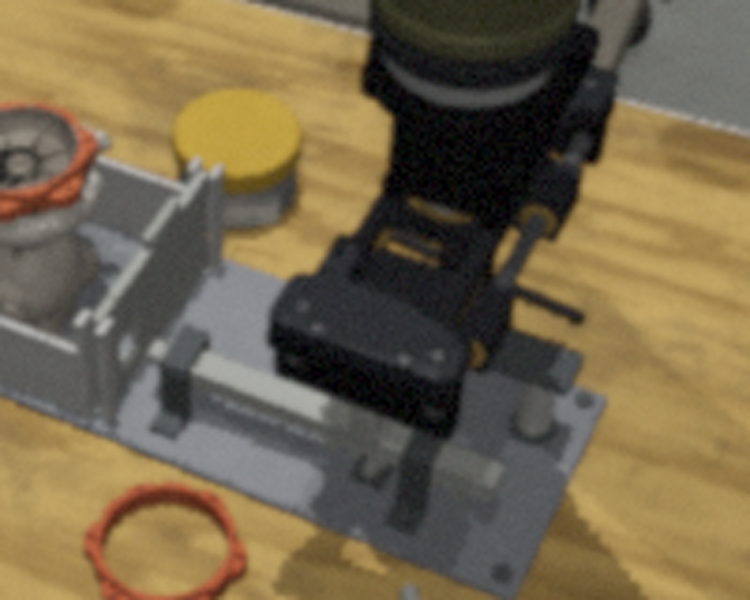

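```bash
python3 -m crank '[{"slide":[-0.07,0,-0.005],"angular":[0,0,0],"hand":41},{"slide":[-0.07,0,0],"angular":[0,0,0],"hand":41},{"slide":[-0.07,0,0],"angular":[0,0,0],"hand":41},{"slide":[-0.07,0,0],"angular":[0,0,0],"hand":41}]'
```

```text
t: 7.48
ee_pos: [489.3, -238.2, 236.5]
eef_rot: [179.9, -0.5, 176.0]
force: [-12.1, 1.3, 15.5]
gripper_width: 40.8
```

```bash
python3 -m crank '[{"slide":[-0.07,0.01,-0.005],"angular":[0,0,0],"hand":41},{"slide":[-0.07,0.01,0],"angular":[0,0,0],"hand":41},{"slide":[-0.07,0,0],"angular":[0,0,0],"hand":41},{"slide":[0,0,0],"angular":[0,0,0],"hand":41}]'
```

```text
t: 7.98
ee_pos: [503.4, -238.1, 236.7]
eef_rot: [-180.0, -0.3, 176.0]
force: [-5.6, -1.9, 5.9]
gripper_width: 41.0
```

```bash
python3 -m crank '[{"slide":[-0.04,0,0],"angular":[0,0,0],"hand":41},{"slide":[-0.04,0,0],"angular":[0,0,0],"hand":41},{"slide":[0,0,0],"angular":[0,0,0],"hand":41}]'
```

```text
t: 8.35
ee_pos: [508.0, -238.4, 236.7]
eef_rot: [-180.0, -0.3, 176.0]
force: [-6.1, -0.4, 6.2]
gripper_width: 41.0
```

```bash
python3 -m crank '[{"slide":[-0.03,0,0],"angular":[0,0,0],"hand":41},{"slide":[0,0,0],"angular":[0,0,0],"hand":41}]'
python3 -m crank '[{"slide":[-0.02,0,0],"angular":[0,0,0],"hand":41},{"slide":[0,0,0],"angular":[0,0,0],"hand":41}]'
```

```text
t: 8.6
ee_pos: [508.8, -238.6, 236.7]
eef_rot: [180.0, -0.5, 176.0]
force: [-10.9, -1.1, 10.1]
gripper_width: 40.6
t: 8.85
ee_pos: [509.2, -238.8, 236.6]
eef_rot: [179.9, -0.6, 176.0]
force: [-13.3, 0.9, 13.4]
gripper_width: 41.2
```

```bash
python3 -m crank '[{"slide":[-0.03,0,-0.005],"angular":[0,0,0],"hand":41},{"slide":[0,0,0],"angular":[0,0,0],"hand":41},{"slide":[0,0,0],"angular":[0,0,0],"hand":41}]'
python3 - <<'E'
from fit import *
p=np.load('pose.npy')
for n in('scene','side'):
    s=shot(n,n+'6');K=s['camera_matrix'];T=s['world_from_camera'];Ti=np.linalg.inv(T)
    im=cv2.resize(s['pixels'][:,:,::-1],None,fx=4,fy=4,interpolation=cv2.INTER_CUBIC)
    for x,y,z in[(-8,16,89),(-8,40,89),(4,40,89),(4,16,89)]:
        c=Ti@np.r_[tr(p,[[x,y]])[0],z,1]
        u=K[0,2]+K[0,0]*c[0]/-c[2];v=K[1,2]-K[1,1]*c[1]/-c[2]
        cv2.circle(im,(int(4*u+2),int(4*v+2)),2,(0,0,255),-1)
    cv2.imwrite('pics/ov6_'+n+'.png',im[660:1240,1000:1800] if n=='scene' else im[560:1160,840:1640])
st=r.get_state();print(st['force'],st['ee_pos'],st['eef_rot'])
E
```

```text
t: 9.22
ee_pos: [509.8, -239.0, 236.6]
eef_rot: [179.9, -0.8, 176.0]
force: [-17.2, 0.1, 16.0]
gripper_width: 41.4
[-17.59795006   1.09675642  15.42536838] [ 509.84058782 -238.99143828  236.65009991] [179.87766741  -0.79522495 175.98049587]
```

View pics/ov6_scene.png

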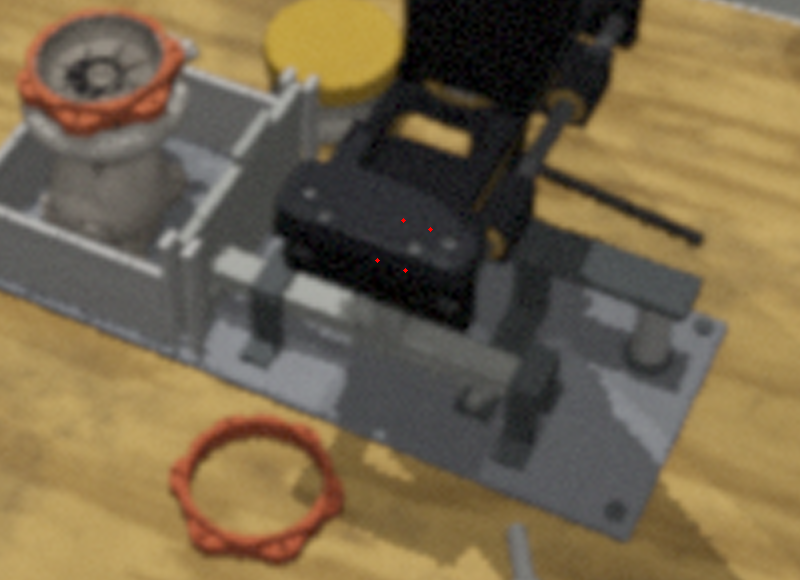

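View pics/ov6_side.png

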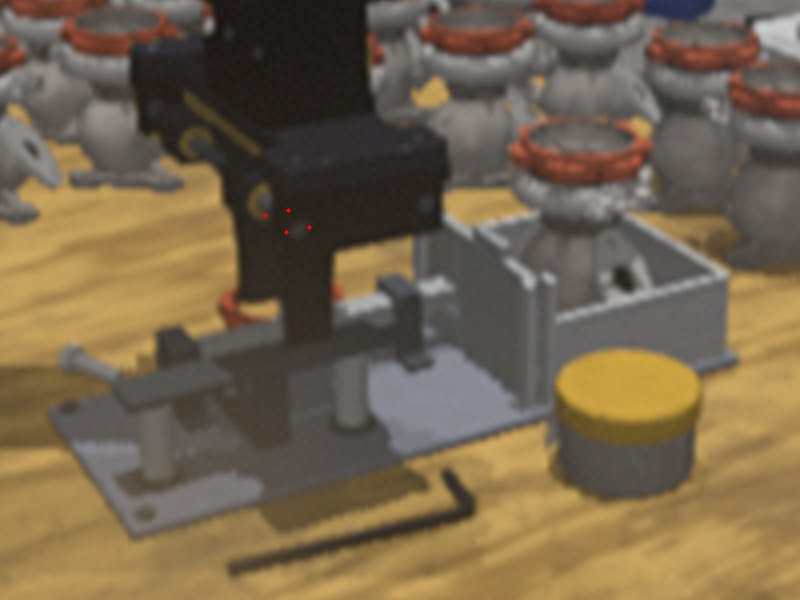

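```bash
python3 -m crank '[{"slide":[0,0,-0.015],"angular":[0,0,0],"hand":41},{"slide":[-0.03,0,0],"angular":[0,0,0],"hand":41},{"slide":[0,0,0],"angular":[0,0,0],"hand":41}]'
```

```text
t: 9.7
ee_pos: [510.5, -239.1, 236.7]
eef_rot: [179.8, -1.0, 176.0]
force: [-19.9, 1.1, 14.2]
gripper_width: 40.9
```

```bash
python3 -m crank '[{"slide":[0.05,0,0],"angular":[0,0,0],"hand":41},{"slide":[0.02,0,-0.15],"angular":[0,0,0],"hand":41},{"slide":[0.1,0,-0.3],"angular":[0,0,0],"hand":41},{"slide":[0.1,0,-0.8],"angular":[0,0,0],"hand":41},{"slide":[0.8,0,-0.8],"angular":[0,0,0],"hand":41},{"slide":[0.5,0,-0.5],"angular":[0,0,0],"hand":41},{"slide":[0,0,0],"angular":[0,0,0],"hand":41},{"slide":[0,0,0],"angular":[0,0,0],"hand":41}]'
python3 - <<'E'
from fit import *
p=np.load('pose.npy')
st=r.get_state();T0=np.eye(4);T0[:3,:3]=Ro.from_euler('xyz',st['eef_rot'],degrees=True).as_matrix();T0[:3,3]=st['ee_pos']
for n,b in(('wrist',None),('scene',0),('side',0)):
    s=shot(n,n+'7');K=s['camera_matrix'];T=s.get('world_from_camera');T=T0@s['tool_from_camera'] if T is None else T;Ti=np.linalg.inv(T)
    im=cv2.resize(s['pixels'][:,:,::-1],None,fx=4,fy=4,interpolation=cv2.INTER_CUBIC)
    uv=[]
    for x,y,z in[(-8,16,89),(-8,40,89),(4,40,89),(4,16,89),(-110,-40,64),(-110,-16,64),(15,-40,64),(15,-16,64)]:
        c=Ti@np.r_[tr(p,[[x,y]])[0],z,1]
        u=K[0,2]+K[0,0]*c[0]/-c[2];v=K[1,2]-K[1,1]*c[1]/-c[2];uv.append((u,v))
        cv2.circle(im,(int(4*u+2),int(4*v+2)),2,(0,0,255),-1)
    m=(np.mean(uv,0)*4).astype(int);a,c=max(0,m[0]-380),max(0,m[1]-290)
    cv2.imwrite('pics/ov7_'+n+'.png',im[c:c+590,a:a+780])
E
```

```text
t: 10.7
ee_pos: [426.7, -230.9, 386.8]
eef_rot: [179.9, -0.0, 176.1]
force: [-0.1, 0.5, 0.0]
gripper_width: 41.0
```

View pics/ov7_wrist.png

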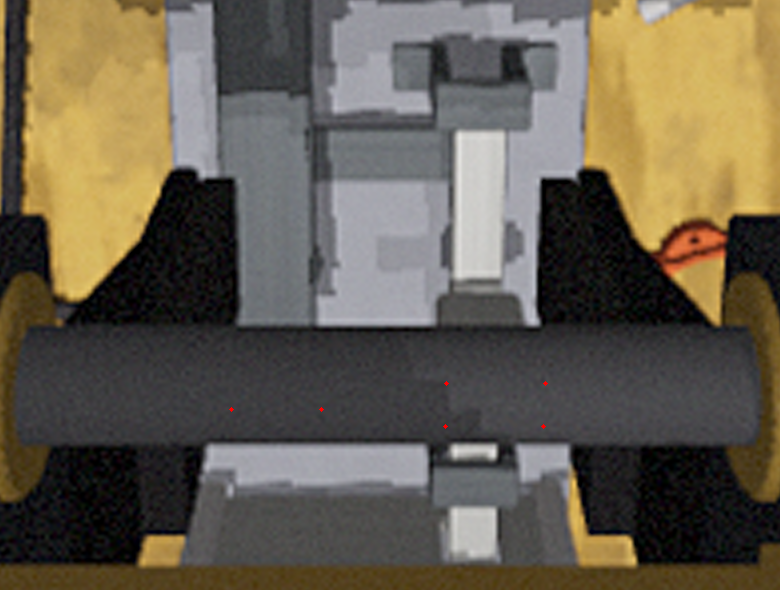

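View pics/ov7_scene.png

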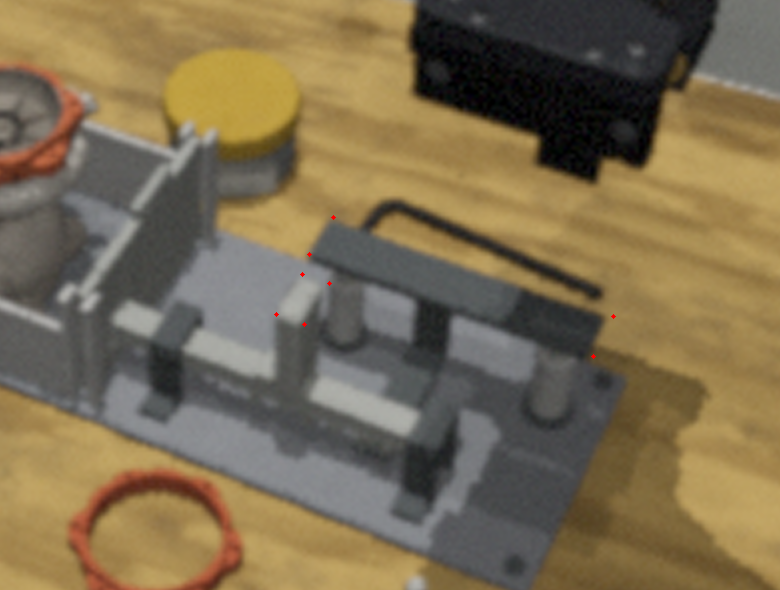

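View pics/ov7_side.png

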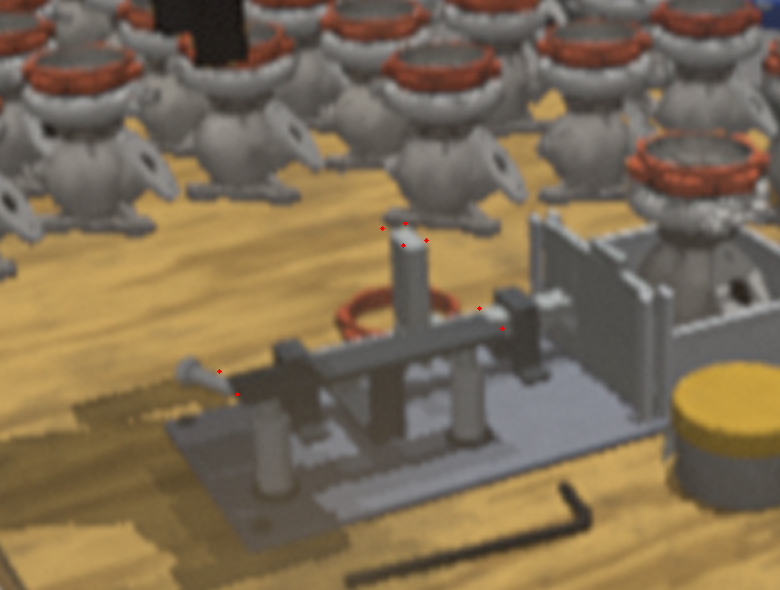

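```bash
python3 - <<'E'
from fit import *
a=cv2.imread('pics/scene0.png');b=cv2.imread('pics/scene7.png')
x=np.vstack([cv2.resize(i[218:262,340:395],None,fx=6,fy=6,interpolation=cv2.INTER_CUBIC) for i in(a,)] )
y=cv2.resize(b[204:248,300:380],None,fx=6,fy=6,interpolation=cv2.INTER_CUBIC)
cv2.imwrite('pics/cmp.png',np.hstack([x,y]));print(x.shape,y.shape)
for n,l in(('valve/tub/ring',0),):
  d=cv2.absdiff(a,b).max(2); 
E
```

```text
(264, 330, 3) (264, 480, 3)
```

View pics/cmp.png

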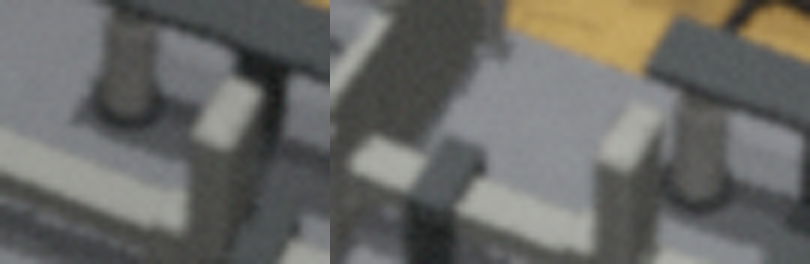

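```bash
python3 - <<'E'
from fit import *
s=np.load('pics/scene0.npz');K=s['camera_matrix'];T=s['world_from_camera'];p=np.load('pose.npy')
def P(u,v,z=89):
    d=T[:3,:3]@np.array([(u-K[0,2])/K[0,0],-(v-K[1,2])/K[1,1],-1]);return (T[:3,3]+d*(z-T[2,3])/d[2])[:2]
A=np.array([P(340+a/6,218+b/6) for a,b in[(192,128),(235,78),(262,88),(220,145)]])
B=np.array([P(300+a/6,204+b/6) for a,b in[(267,155),(307,105),(330,115),(298,168)]])
d=B-A;ax=np.array([np.cos(p[2]),np.sin(p[2])]);print(d.round(1),d@ax,(d@ax).mean())
E
```

```text
[[46.4 -1.7]
 [47.7 -1.8]
 [48.4 -1.4]
 [45.7 -3.2]] [46.3833161  47.71826446 48.37143169 45.86369664] 47.08417722504402
```

```bash
python3 - <<'E'
from h import *
st=r.get_state();print(st['t'],st['force'],st['qd'].round(2));print(r.hand_in())
E
```

```text
10.85 [-0.30895366  0.23133369 -0.6041958 ] [-0.01  0.05  0.14 -0.18  0.27 -0.02 -0.03]
the job is handed in; nothing more can be done
None
```

The gate is locked as far as my checks can show: the bolt is home through the gate and the catch has sprung back up. I handed the job in at t ≈ 10.9 s; the hand-in reports no verdict.

**What I did**
- I found the fixture with the wrist camera, at about x = 525 mm, y = -239 mm, yaw -3.9°.
- I pressed the catch to its hard stop with one fingertip. I kept it about 9 mm down while the other fingertip pushed the lug until it stopped moving. I then backed off about 3 mm and lifted clear.

**Last checks**
- **Bolt:** the lug moved 47.1 mm, estimated from the scene pictures before and after (corners 45.9 to 48.4 mm). That fits the 48 mm stop. At the end, the push force rose to 20 N with no further movement of the fingertip.
- **Catch:** it looks fully up in the last scene and side views.
- **Loose things:** the valve body, tub, ring and screw look undisturbed, judged by eye only.
- **Contact:** the robot was clear, with external force under 1 N.

**What disagreed or went wrong**
- The first press was too hard: vertical force reached 36 N on the catch stop, and the fingertip stuck on the pad. I eased off before pushing the bolt.
- The side camera's rays were up to 11 mm off the first pose fit at two corners. I used the wrist fit instead, which agreed with its points to within about 2 mm.

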